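Hang the potato masher inside the cupboard door and shut the cupboard

TASK

Put the potato masher away: hang it by the eye in its handle on the free hook inside the open door of the small cupboard, and let go of it so that it hangs there by itself. Then shut the door fully, without slamming it, so that the masher still hangs on its hook inside; do not knock over or push away the onion, the pepper mill or the glass.

Things in the scene. Friction and masses are not known exactly. Their poses are not given: they have to be found in the camera images.
- masher: potato masher standing on the chopping board, 177 mm tall, 0.22 kg: oval perforated steel plate 84 mm (its x) by 56 mm (its y), two wires, black handle 27 mm thick ending in an eye: a slot through it along y, 16 mm wide (x), 140 to 167 mm up. Round the eye the handle is 32 mm wide (x, flat sides 135 to 160 mm up), 12 mm thick (y). Origin: centre of the underside; z up. Alike when turned half round
- masher_eye (a point): centre of the masher's eye, 153.5 mm above its underside; axes as the masher's
- hook: free hook inside the door, 170 mm from the hinge (an equal hook 105 mm nearer the hinge carries a fish slice): a level steel peg 7 mm thick, square to the door; 48 mm out it bends up and ends 62 mm from the door, its tip 13.5 mm above the peg's axis. Origin: peg's axis at the door's inside face, 205 mm above the worktop; x along the peg away from the door, y to the hinge, z up; turns with the door
- hook_seat (a point): where the centre of the masher's eye is when it hangs in the middle of the free hook: 36 mm out from the door along the peg, 10 mm below the peg's axis; axes as the hook's
- cupboard_door (a joint): angle of the cupboard door (rad): 0 is shut, it grows as it opens, to 1.9 at most. The hinge is upright, at the left front edge of the cupboard as the robot sees it; the free edge swings towards the robot and to the left. The hinge is a little stiff: the door stays where it is left
- door_hinge (a point): point of the hinge axis at the door's top edge (234 mm above the worktop) and inside face. The door is 280 mm wide from here, 16 mm thick, 20 to 234 mm above the worktop. Axes turn with the door: x points out of the inside face, -y along the door to its free edge. A knob stands 40 mm out of the outside face near the free edge, 120 mm above the worktop
- door_edge (a point): point on the top edge of the door's outside face, 20 mm from its free edge (260 mm from the hinge axis); axes as door_hinge
- cupboard: small white cupboard with a thin wooden top, standing fixed on the worktop: 280 mm wide, 170 mm deep without the door, 251 mm high with the top, which reaches over the shut door. Origin: centre of its underside; x points to its back, the front faces -x. Things stored at the back leave 85 mm free behind the shut door
- onion: onion, 82 mm across, 94 mm high, on the chopping board; origin at its underside. To be left alone
- pepper_mill: wooden pepper mill, 54 mm across, 139 mm high, stands behind the board; origin at its underside. To be left standing
- tumbler: clear drinking glass, 80 mm across, 91 mm high; stands on the worktop at the right; origin at its underside. To be left standing
Not all that is in view belongs to the job. What is meant by the masher is not yellow, and is the smaller of those in its own colour.

How it is judged:
On the way:
1. the masher hangs by its eye on the free hook, let go (distance between masher_eye and hook_seat below 0.02 m and contact force between masher and hook above 0.4 N and contact force between masher and the fingers below 0.05 N and angle between masher's own z axis and vertical below 0.35 rad), for 0.3 s.
At the end, for the whole second after the job is handed in: The masher hangs by its eye on the free hook (eye centre within 20 mm of hook_seat, the hook bearing it, handle within 0.35 rad of upright, swinging no more than gently, below 0.15 m/s) and the cupboard door is shut to within 0.03 rad (all of step 1 and value of joint cupboard_door below 0.03 rad and linear speed of masher below 0.15 m/s and height (world z) of masher above 0.02 m); the robot touches nothing.
It fails at once if the door is slammed (shuts faster than 2 rad/s) (value of joint cupboard_door below 0.1 rad and velocity of joint cupboard_door below -2 rad/s).
It fails at once if the onion, the pepper mill or the glass is pushed more than 5 cm or knocked over ((distance of onion from where it was at the start of the episode above 0.05 m or angle between onion's own z axis and vertical above 0.6 rad) or (distance of pepper_mill from where it was at the start of the episode above 0.05 m or angle between pepper_mill's own z axis and vertical above 0.6 rad) or (distance of tumbler from where it was at the start of the episode above 0.05 m or angle between tumbler's own z axis and vertical above 0.6 rad)).
It also fails if it takes over 72 s, if anything falls off the work surface, if the arm or the gripper's body presses on something with over 40 N, if the wrist force passes 120 N, or if a joint passes its speed limit or range.

ROBOT

A 6-joint arm with a two-finger parallel gripper is mounted at the origin on a cart in front of the work surface, level with it; the furniture and walls round the work are solid. World frame = base frame: x ahead of the robot, y to its left, z up, the work surface at z = 0. Lengths are in m, angles in rad, forces in N, time in s.
With the tool pointing down it reaches from about 0.325 to 0.9 m from the base axis. Payload 6.1 kg.
Tool frame: the origin (TCP) lies midway between the tips of the shut fingers; the grasp point (between the pads) lies 19 mm behind it; z points along the fingers, y is the line along which they close (so a half turn about z gives the same grasp; the last joint's range is limited). The gripper opens to 85 mm and grips with 20 to 120 N. Pads are 22 mm wide; open, the fingers measure 114 mm over their backs; the gripper's body (76 mm by 85 mm) begins 54 mm behind the grasp point. The pads swing forward as they close: fully open they stand 13 mm farther back than shut.
Start: joints at [1.121, 0.22, 1.526, -0, 1.395, -0.126], TCP at [0.199, 0.593, 0.231] pointing down, gripper open.
Joint ranges: [-2.98, 2.98], [-0.91, 2.08], [0.09, 2.57], [-1.24, 4.39], [0.2, 2.65], [-2.68, 2.68]. Speed limits (rad/s): [2.57, 2.57, 3.01, 3.14, 3.14, 3.14].

INTERFACE

Orientations are given as a rotation vector (axis times angle).
In Python, from cell import r gives the robot as it stands. Calls block until the motion is done:
- r.move_to(position, orientation): joint-space move of the TCP to a pose.
- r.move_straight(position, ori=None, velocity=0.15, f_stop=None): straight line of the TCP; ori=None keeps the orientation; velocity is the mean speed in m/s. With f_stop (N) it stops when the force on the tool has changed by that much, and returns True; else False.
- r.move_j(angles): joint-space move.
- r.gripper_to(opening): opening from 0.0 (shut) to 1.0 (fully open); the grip force is fixed at half the most; returns when the fingers have stopped.
- r.pause(seconds).
- r.solve_ik(position, orientation): joint angles nearest the present ones, or None.
- r.get_obs(): the state.
- r.capture(name): name is "scene" or "top" or "wrist"; returns a dict with "frame" (400x640x3 uint8, red, green, blue), "fx", "fy", "cx", "cy" (pixels), "eye" and "attitude" of the camera in the world; the wrist camera has in their place "mount" (4x4, takes a point from camera to tool coordinates, whose origin is the TCP and whose axes are the flange's). Camera axes: x right, y up, looking along -z (the intrinsics and any distortion apply to the point x, -y, -z); pixel columns grow to the right and rows downward; lengths in m; the calibration is good to about 2 mm. A picture is of the moment at which its call begins: read the wrist's pose just before it. There is no depth.
A pose or a line that the arm cannot do raises r.MotionError and nothing moves.
- r.job_done(): hands the job in; it is judged then, once.
The state is a dict: "time": time; "joints": joint angles; "qd": joint speeds; "joint_efforts": joint torques, N m; "tool_pos": TCP position; "tcp_rot": TCP orientation; "ft_force": force on the tool from outside, world axes, zero at the start; "wrist_torque": the same for the moment, N m; "finger_gap": opening from 0.0 (shut) to 1.0 (fully open); "finger_force": force on a finger pad.
Only numpy, scipy, OpenCV 4.12 (cv2) and the standard library are available. Lean on these libraries where they do the work, as an engineer would, in place of code of your own. Each camera call takes 0.05 s, during which the arm holds its last target. There are 200 camera calls.

## Working session

There is one attempt and no reset: what is moved stays moved. The work goes in short steps, each a Python script; the robot and the scene stay as the last script left them, time stands still between calls to the robot, and variables do not carry over. Pictures are saved under pics/ and viewed, at most 10 in all, crops included, and the job is handed in when it is done.

```bash
ls; mkdir -p pics; cat > h.py <<'E'
import numpy as np, cv2
from scipy.spatial.transform import Rotation as R
from cell import r
def cam(name):
    o=r.get_obs(); c=r.capture(name); return c,o
def save(c,fn): cv2.imwrite('pics/'+fn,c['frame'][:,:,::-1])
E
python3 - <<'E'
from h import *
import pickle
for n in ('scene','top'):
    c,o=cam(n); save(c,n+'0.png'); pickle.dump(c,open(n+'0.pkl','wb'))
    print(n,{k:v for k,v in c.items() if k!='frame'})
print(o)
E
```

```text
pics
scene {'fx': 452.2288175740696, 'fy': 452.2288175740696, 'cx': 310.3866251789622, 'cy': 187.76232457719695, 'eye': array([0.69678794, 1.02327866, 1.1447734 ]), 'attitude': array([0.06544854, 1.28399847, 2.71894747])}
top {'fx': 369.2916146594736, 'fy': 369.2916146594736, 'cx': 322.7119820131375, 'cy': 199.79229085681033, 'eye': array([ 0.29296104, -0.16680841,  1.25165646]), 'attitude': array([ 0.17241827, -0.17202819, -1.52608938])}
{'time': 0.05, 'joints': array([ 1.12084758e+00,  2.21210890e-01,  1.52758110e+00, -1.39955174e-05,
        1.39469446e+00, -1.26086535e-01]), 'qd': array([-0.00092572, -0.00060553, -0.00065534,  0.00271922,  0.00049631,
       -0.00095338]), 'joint_efforts': array([ 1.26944153e-03, -4.98608601e+01, -3.90871131e+01, -1.59590372e-04,
        6.27066023e-03,  4.81685493e-05]), 'tool_pos': array([0.19863638, 0.59197495, 0.23022456]), 'tcp_rot': array([-5.06412608e-01, -3.09997513e+00,  2.85789700e-03]), 'ft_force': array([ 0.43641344, -1.28933692, -0.05177   ]), 'wrist_torque': array([-0.00568586,  0.02424319, -0.01282922]), 'finger_force': 0.0, 'finger_gap': 0.9942446366463807}
```

View pics/scene0.png

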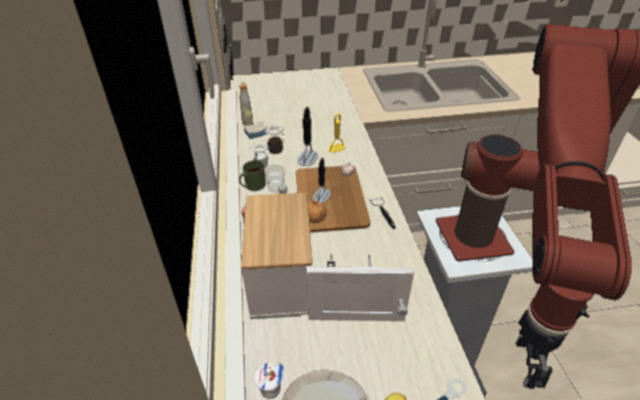

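View pics/top0.png

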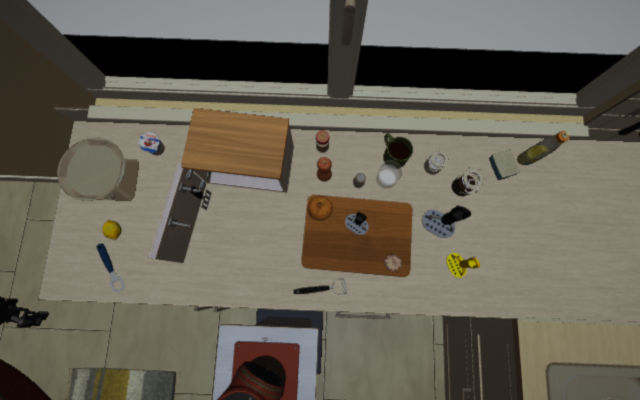

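Candidates: the small black masher on the board (top image 357,222), the larger black one off the board (440,222) and the yellow one (460,265). The description fits the one on the board. I'll check it and the door in one close crop.

```bash
cat >> h.py <<'E'
def ray(c,uv):
    uv=np.atleast_2d(uv).astype(float)
    d=np.c_[(uv[:,0]-c['cx'])/c['fx'],-(uv[:,1]-c['cy'])/c['fy'],-np.ones(len(uv))]
    return c['eye'], R.from_rotvec(c['attitude']).apply(d)
def onz(c,uv,z):
    e,d=ray(c,uv); return e+d*((z-e[2])/d[:,2])[:,None]
def tri(obs):
    A=np.zeros((3,3));b=np.zeros(3)
    for c,uv in obs:
        e,d=ray(c,uv);d=d[0]/np.linalg.norm(d[0]);P=np.eye(3)-np.outer(d,d);A+=P;b+=P@e
    return np.linalg.solve(A,b)
def proj(c,p):
    q=R.from_rotvec(c['attitude']).inv().apply(np.atleast_2d(p)-c['eye'])
    return np.c_[c['cx']-c['fx']*q[:,0]/q[:,2], c['cy']+c['fy']*q[:,1]/q[:,2]]
E
python3 - <<'E'
from h import *
t=cv2.imread('pics/top0.png');s=cv2.imread('pics/scene0.png')
a=cv2.resize(t[100:275,145:305],None,fx=2.4,fy=2.4,interpolation=cv2.INTER_CUBIC) #384x420
b=cv2.resize(t[185:255,300:380],None,fx=5,fy=5,interpolation=cv2.INTER_CUBIC) #400x350
d=cv2.resize(s[150:240,290:380],(400,240)[:1]+(240,),interpolation=cv2.INTER_CUBIC)
d=cv2.resize(s[245:325,238:418],(360,160),interpolation=cv2.INTER_CUBIC)
e=cv2.resize(s[150:210,300:345],(180,240),interpolation=cv2.INTER_CUBIC)
im=np.zeros((600,800,3),np.uint8)
im[:420,:384]=a; im[:350,390:790]=b; im[430:590,:360]=d; im[355:595,400:580]=e
cv2.imwrite('pics/crop1.png',im)
E
```

```text
(no output)
```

View pics/crop1.png

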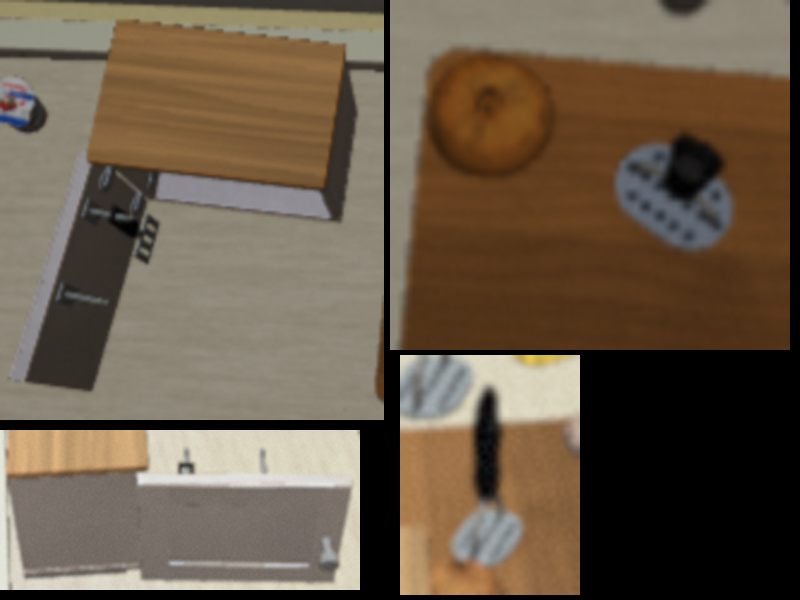

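```bash
cat > m.py <<'E'
from h import *
import pickle
T=pickle.load(open('top0.pkl','rb'));S=pickle.load(open('scene0.pkl','rb'))
def blob(c,box,f):
    x0,y0,x1,y1=box; im=c['frame'][y0:y1,x0:x1].astype(int)
    m=f(im).astype(np.uint8); n,l,st,ce=cv2.connectedComponentsWithStats(m)
    k=1+np.argmax(st[1:,4]); return np.argwhere(l==k)[:,::-1]+[x0,y0]
steel=lambda i:(i[...,2]>i[...,0]-3)&(i.sum(-1)>180)
pt=blob(T,(340,205,375,240),steel); ps=blob(S,(308,180,335,208),steel)
ht=cv2.convexHull(pt.astype(np.int32)); hs=cv2.convexHull(ps.astype(np.int32))
et=cv2.fitEllipse(ht); es=cv2.fitEllipse(hs); print(len(pt),len(ps),et,es)
p=tri([(T,et[0]),(S,es[0])]);print('plate',p,proj(T,p),proj(S,p))
w=onz(T,ht[:,0],p[2])[:,:2]*1000
e=cv2.fitEllipse(w.astype(np.float32)); print('ell mm',e)
w2=onz(T,pt,p[2])[:,:2]; v=np.linalg.eigh(np.cov(w2.T)); print('long axis ang',np.degrees(np.arctan2(*v[1][::-1,1])))
dark=lambda i:i.max(-1)<45
bt=blob(T,(345,205,380,240),dark); bs=blob(S,(310,150,335,195),dark); print('handle top px',bt.min(0),bt.max(0),bs.min(0),bs.max(0),bs[bs[:,1].argmin()])
c4=np.array([[193.8,108.3],[288.3,118.8],[280.4,177.9],[182.5,166.7]]);print('cupb',onz(T,c4,.251))
print('door free inner/outer',onz(T,[[156.25,259.6],[150,257.9]],.234))
print('outer line',onz(T,[[(80/2.4+145),100+155/2.4],[150,257.9]],.234))
print('hook',onz(T,[[169.2,222.9]],.205),onz(T,[[190,225.8]],.215))
print('scene door free',onz(S,[[413,269]],.234),onz(S,[[238+138/2,245+21]],.234))
for nm,uv,z in(('onion',(319.5,208),.05),('mill',(324,163),.139),('tumbler',(388,176),.091)):print(nm,onz(T,[uv],z))
E
python3 m.py
```

```text
236 139 ((356.2197265625, 223.69290161132812), (16.89100456237793, 24.370803833007812), 124.21946716308594) ((321.4050598144531, 195.2935333251953), (11.38983154296875, 16.077327728271484), 59.4059944152832)
plate [ 0.49109404 -0.27726621  0.02089042] [[356.26489021 223.56541666]] [[321.52089141 195.32099031]]
ell mm ((490.8467102050781, -277.0496826171875), (57.84949493408203, 81.56595611572266), 147.22299194335938)
long axis ang 57.83405598268956
handle top px [354 212] [365 224] [319 160] [323 185] [322 160]
cupb [[ 0.77772704  0.22621191  0.251     ]
 [ 0.75546437 -0.05282117  0.251     ]
 [ 0.57568478 -0.04099422  0.251     ]
 [ 0.59784321  0.23773022  0.251     ]]
door free inner/outer [[0.33699084 0.28404021 0.234     ]
 [0.34090686 0.30163902 0.234     ]]
outer line [[0.60891077 0.25734761 0.234     ]
 [0.34090686 0.30163902 0.234     ]]
hook [[0.44296943 0.27404471 0.205     ]] [[0.43552221 0.2100843  0.215     ]]
scene door free [[0.3430339  0.29693584 0.234     ]] [[0.61263791 0.24458082 0.234     ]]
onion [[ 0.53393163 -0.1517891   0.05      ]]
mill [[ 0.66144027 -0.1613895   0.139     ]]
tumbler [[ 0.64092579 -0.37194838  0.091     ]]
```

The board masher is confirmed: it has a smaller plate than the one behind it. Its plate is centred at about (0.491, -0.277) with its long axis at about 58°. In the top image the free hook runs from (169,223) to (190,226), which puts the door about 1.65 rad open. Next I'll move above the masher and look from close by.

```bash
cat >> h.py <<'E'
def down(yaw):  # tool z down, tool y at world angle yaw
    y=np.array([np.cos(yaw),np.sin(yaw),0]);z=np.array([0,0,-1.]);x=np.cross(y,z)
    return R.from_matrix(np.c_[x,y,z]).as_rotvec()
def wrist():
    c,o=cam('wrist'); M=np.array(c['mount']); W=R.from_rotvec(o['tcp_rot'])
    c['eye']=o['tool_pos']+W.apply(M[:3,3]); c['attitude']=(W*R.from_matrix(M[:3,:3])).as_rotvec()
    return c
E
python3 - <<'E'
from h import *
p=r.get_obs()['tool_pos']
for y in (57.8,-122.2):
    print(y,r.solve_ik([.491,-.277,.34],down(np.radians(y))),[r.solve_ik([.44,.23,.25],down(np.radians(y+a))) for a in(-67.2,112.8)])
r.move_straight(p+[0,0,.2]) if r.solve_ik(p+[0,0,.2],r.get_obs()['tcp_rot']) is not None else print('nolift')
print(r.get_obs()['tool_pos'])
E
```

```text
57.8 [-0.65352573  0.02477514  1.53921978  0.          1.57759774 -1.66232604] [array([ 3.22682727e-01, -1.04061566e-01,  1.83032253e+00, -8.88178420e-16,
        1.41533169e+00,  4.86743677e-01]), array([ 3.22682727e-01, -1.04061566e-01,  1.83032253e+00, -4.44089210e-16,
        1.41533169e+00, -2.65484898e+00])]
-122.2 [-6.53525727e-01  2.47751401e-02  1.53921978e+00 -8.88178420e-16
  1.57759774e+00  1.47926662e+00] [array([ 0.32268273, -0.10406157,  1.83032253,  0.        ,  1.41533169,
       -2.65484898]), array([ 3.22682727e-01, -1.04061566e-01,  1.83032253e+00, -8.88178420e-16,
        1.41533169e+00,  4.86743677e-01])]
[0.19848768 0.59175296 0.42892867]
```

```bash
python3 - <<'E'
from h import *
import pickle
r.move_to([.491,-.277,.36],down(np.radians(57.8)))
c=wrist(); save(c,'w1.png'); pickle.dump(c,open('w1.pkl','wb'))
print(c['eye'],c['mount'],proj(c,[[.491,-.277,.018],[.491,-.277,.195]]),r.get_obs()['time'])
E
```

```text
[ 0.4342323  -0.24061176  0.50298059] [[-3.06064096e-04  9.64127141e-01  2.65440696e-01  6.74022751e-02]
 [ 9.99999953e-01  3.02732013e-04  5.34655442e-05 -1.05808665e-04]
 [-2.88098137e-05  2.65440699e-01 -9.64127188e-01 -1.42934936e-01]
 [ 0.00000000e+00  0.00000000e+00  0.00000000e+00  1.00000000e+00]] [[316.73272592 162.62784177]
 [316.54497327 184.87019837]] 4.8417
```

View pics/w1.png

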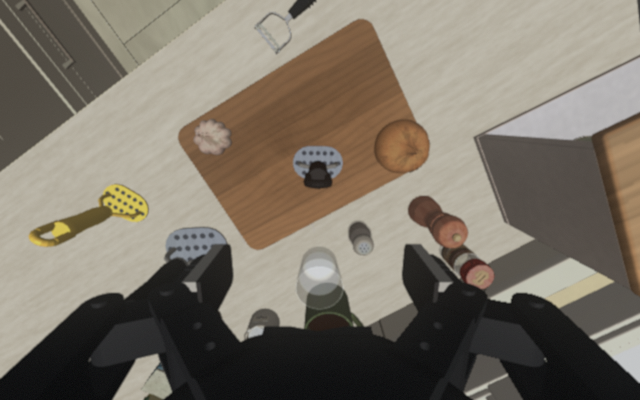

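The wrist view shows the masher at (318,165), with the plate level in the picture, so the yaw is right. I'll measure the small residual, then grasp it.

```bash
python3 - <<'E'
from h import *
import pickle
from m import blob
c=pickle.load(open('w1.pkl','rb'))
pl=blob(c,(285,140,350,200),lambda i:(i[...,2]>i[...,0]+3)&(i.sum(-1)>200)).astype(np.int32)
e=cv2.fitEllipse(cv2.convexHull(pl)); w=onz(c,cv2.convexHull(pl)[:,0],.022)[:,:2]*1000
e2=cv2.fitEllipse(w.astype(np.float32)); print(e,e2, c['fx'])
hd=blob(c,(290,150,345,200),lambda i:i.max(-1)<50); print(hd.min(0),hd.max(0),hd.mean(0))
top=hd[hd[:,1]>hd[:,1].max()-14]; print(top.mean(0), [(y,hd[hd[:,1]==y][:,0].min(),hd[hd[:,1]==y][:,0].max()) for y in range(hd[:,1].min(),hd[:,1].max()+1,2)])
a=[(hd[:,0].min()+hd[:,0].max())/2, hd[:,1].max()-6]; print(onz(c,[a],.19), onz(c,[e[0]],.022))
E
```

```text
236 139 ((356.2197265625, 223.69290161132812), (16.89100456237793, 24.370803833007812), 124.21946716308594) ((321.4050598144531, 195.2935333251953), (11.38983154296875, 16.077327728271484), 59.4059944152832)
plate [ 0.49109404 -0.27726621  0.02089042] [[356.26489021 223.56541666]] [[321.52089141 195.32099031]]
ell mm ((490.8467102050781, -277.0496826171875), (57.84949493408203, 81.56595611572266), 147.22299194335938)
long axis ang 57.83405598268956
handle top px [354 212] [365 224] [319 160] [323 185] [322 160]
cupb [[ 0.77772704  0.22621191  0.251     ]
 [ 0.75546437 -0.05282117  0.251     ]
 [ 0.57568478 -0.04099422  0.251     ]
 [ 0.59784321  0.23773022  0.251     ]]
door free inner/outer [[0.33699084 0.28404021 0.234     ]
 [0.34090686 0.30163902 0.234     ]]
outer line [[0.60891077 0.25734761 0.234     ]
 [0.34090686 0.30163902 0.234     ]]
hook [[0.44296943 0.27404471 0.205     ]] [[0.43552221 0.2100843  0.215     ]]
scene door free [[0.3430339  0.29693584 0.234     ]] [[0.61263791 0.24458082 0.234     ]]
onion [[ 0.53393163 -0.1517891   0.05      ]]
mill [[ 0.66144027 -0.16138
[... 223 characters left out ...]
4531, 81.5560073852539), 146.2352752685547) 284.85163490893353
[304 162] [330 187] [317.38046272 176.36503856]
[317.39694656 181.09923664] [(162, np.int64(314), np.int64(320)), (164, np.int64(311), np.int64(324)), (166, np.int64(310), np.int64(325)), (168, np.int64(310), np.int64(325)), (170, np.int64(310), np.int64(325)), (172, np.int64(309), np.int64(326)), (174, np.int64(306), np.int64(329)), (176, np.int64(306), np.int64(329)), (178, np.int64(305), np.int64(329)), (180, np.int64(305), np.int64(330)), (182, np.int64(305), np.int64(330)), (184, np.int64(305), np.int64(330)), (186, np.int64(309), np.int64(327))]
[[ 0.48844577 -0.27480135  0.19      ]] [[ 0.49099927 -0.27571691  0.022     ]]
```

```bash
python3 - <<'E'
from h import *
o=down(np.radians(57.2)); p=np.array([.4911,-.2763,.152])
r.move_straight(p+[0,0,.1],o,velocity=.2)
print(r.move_straight(p,o,velocity=.1,f_stop=8))
r.gripper_to(0.0); s=r.get_obs(); print(s['finger_gap']*85,s['finger_force'],s['tool_pos'],s['time'])
r.move_straight(p+[0,0,.25],velocity=.15)
s=r.get_obs();print(s['finger_gap']*85,s['finger_force'],s['ft_force'],s['tool_pos'],s['time'])
q=r.solve_ik([.42,.08,.36],down(np.radians(-9.4)));print(q)
r.move_to([.42,.08,.36],down(np.radians(-9.4)))
c=wrist(); save(c,'w2.png')
import pickle; pickle.dump(c,open('w2.pkl','wb'))
S,_=cam('scene');T,_=cam('top');pickle.dump((S,T),open('st2.pkl','wb'))
im=np.zeros((580,800,3),np.uint8);im[:400,:640]=c['frame'][:,:,::-1]
cv2.imwrite('pics/w2.png',im[:400,:640]);print(r.get_obs()['time'],r.get_obs()['finger_gap']*85)
E
```

```text
False
30.787043084900517 59.89200995536521 [ 0.49143548 -0.27636092  0.15239452] 7.225
30.836083646868516 59.54565893160179 [ 0.04618021 -0.17435824 -3.01668104] [ 0.49084571 -0.27612256  0.40083684] 9.0417
[ 3.33228197e-03 -3.21039832e-01  1.81057707e+00 -4.44089210e-16
  1.65205542e+00  1.67393232e-01]
10.7917 30.836592028304544
```

View pics/w2.png

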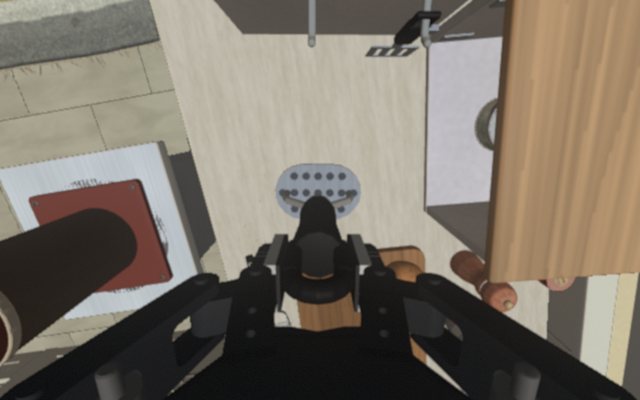

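The picture shows the masher held upright, with the plate at (318,192). The free hook's tip is at (311,43), with its peg straight up from there, and the fish slice is to the right. I'll triangulate the tip and the held plate.

```bash
python3 - <<'E' | tail -n +13
from h import *
import pickle
from m import blob
c=pickle.load(open('w2.pkl','rb'));S,T=pickle.load(open('st2.pkl','rb'))
g=cv2.cvtColor(c['frame'],cv2.COLOR_RGB2GRAY)
print(g[36:50,302:322])
print([ (y,g[y,300:325].argmax()+300,g[y,303:322].tolist()) for y in (0,10,20,28)])
for uv in [(311.5,43)]:
    print('tip z.215',onz(c,[uv],.215),'tri',tri([(c,uv),(T,(190,225.8)),(S,(369.5,255))]))
print('base ray',onz(c,[(313,2)],.205), c['eye'])
pl=blob(c,(265,150,375,235),lambda i:(i[...,2]>i[...,0]+3)&(i.sum(-1)>230)).astype(np.int32)
h=cv2.convexHull(pl)[:,0];e=cv2.fitEllipse(h);print('plate',e,h.min(0),h.max(0))
o=r.get_obs();print(o['tool_pos'])
for z in(.19,.2,.21,.22,.23):print(z,onz(c,[e[0]],z),onz(c,[(h[:,0].min(),e[0][1]),(h[:,0].max(),e[0][1])],z)[:,:2].ptp(0) if 0 else np.linalg.norm(np.diff(onz(c,[(h[:,0].min()-.5,e[0][1]),(h[:,0].max()+.5,e[0][1])],z),axis=0)))
# door inside-bottom line (z=.02) and predicted door line in wrist view
print(onz(c,[(245,34),(420,36)],.02))
E
```

```text
[0.34090686 0.30163902 0.234     ]]
hook [[0.44296943 0.27404471 0.205     ]] [[0.43552221 0.2100843  0.215     ]]
scene door free [[0.3430339  0.29693584 0.234     ]] [[0.61263791 0.24458082 0.234     ]]
onion [[ 0.53393163 -0.1517891   0.05      ]]
mill [[ 0.66144027 -0.1613895   0.139     ]]
tumbler [[ 0.64092579 -0.37194838  0.091     ]]
[[188 187 186 186 185 166 131 115 117 119 120 119 121 146 174 180 178 177
  174 174]
 [187 187 187 187 183 166 129 107 110 115 114 113 117 146 178 181 181 179
  177 176]
 [186 187 188 187 184 166 127 107 112 117 118 111 114 143 176 183 181 178
  178 175]
 [187 189 188 189 185 165 127 113 122 128 127 119 115 142 176 184 182 179
  177 176]
 [186 188 190 189 186 163 128 123 136 140 139 131 121 142 175 183 182 179
  179 177]
 [187 187 189 190 186 164 130 131 142 145 143 137 129 146 177 184 182 180
  179 176]
 [186 187 189 189 186 164 132 132 142 144 143 139 133 150 176 183 183 182
  180 178]
 [187 188 188 189 186 167 134 130 139 143 141 137 134 151 177 184 182 182
  180 179]
 [187 189 188 188 186 168 136 124 131 136 135 131 131 154 178 183 182 181
  
[... 871 characters left out ...]
5 [[0.43717714 0.21483383 0.215     ]] tri [0.4364963  0.21347133 0.21161934]
base ray [[0.44442065 0.25014694 0.205     ]] [0.43076371 0.14591502 0.50296618]
plate ((317.536865234375, 191.5167694091797), (60.38103485107422, 85.51292419433594), 90.22331237792969) [276 164] [359 218]
[0.42028146 0.07950807 0.36002844]
0.19 [[0.41896074 0.07070275 0.19      ]] 0.09493966492193064
0.2 [[0.41933787 0.07310596 0.2       ]] 0.09190612098191993
0.21 [[0.41971501 0.07550917 0.21      ]] 0.08887257704190922
0.22 [[0.42009214 0.07791238 0.22      ]] 0.08583903310189857
0.23 [[0.42046927 0.08031558 0.23      ]] 0.08280548916188793
[[0.34418588 0.29006938 0.02      ]
 [0.60565488 0.244024   0.02      ]]
```

```bash
cat >> h.py <<'E'
YAW=np.radians(-9.5); U=-np.array([-np.sin(YAW)*-1,np.cos(YAW),0])
U=np.array([np.sin(YAW),-np.cos(YAW),0])  # out of door inside face
TIP=np.array([.4371,.2140,0])
def eyepose(out,zeye): return TIP+U*(out-.062)+[0,0,zeye-.0195]
E
python3 - <<'E'
from h import *
import pickle
print(U,eyepose(.036,.195))
r.move_straight(eyepose(.125,.23),down(YAW),velocity=.12)
r.move_straight(eyepose(.105,.21),down(YAW),velocity=.08)
r.pause(.3)
c=wrist();pickle.dump(c,open('w3.pkl','wb'));save(c,'w3.png')
print(r.get_obs()['tool_pos'],proj(c,np.array([TIP+[0,0,.2185],TIP-U*.03+[0,0,.205],eyepose(.105,.21)+[0,0,.0195]])),c['cx'])
S,_=cam('scene')
im=np.zeros((400,800,3),np.uint8);im[:,:500]=c['frame'][:,70:570,::-1]
im[:,510:790]=cv2.resize(S['frame'][220:300,330:386,::-1],(280,400),interpolation=cv2.INTER_CUBIC)
cv2.imwrite('pics/w3c.png',im)
E
```

```text
[-0.16504761 -0.9862856   0.        ] [0.44139124 0.23964343 0.1755    ]
[0.43018681 0.17146433 0.19078263] [[317.42131775 182.08024765]
 [317.34056844 107.28384884]
 [317.41136177 266.11976239]] 317.14402381049644
```

View pics/w3c.png

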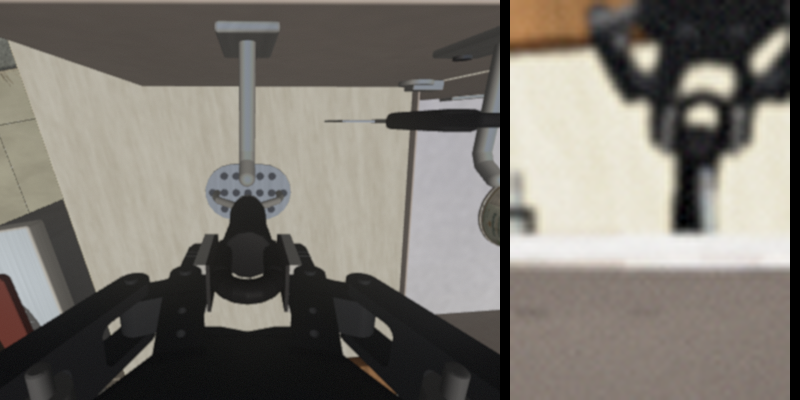

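The picture shows the peg running straight to its tip at (317,180), which matches the prediction (317,182), and the eye is in line with it. Now I'll thread it on.

```bash
python3 - <<'E'
from h import *
f0=r.get_obs()['ft_force']
print('in',r.move_straight(eyepose(.036,.21),down(YAW),velocity=.04,f_stop=6))
o=r.get_obs();print(o['tool_pos'],o['ft_force']-f0)
print('down',r.move_straight(eyepose(.036,.190),down(YAW),velocity=.03,f_stop=4))
o=r.get_obs();print(o['tool_pos'],'eye z',o['tool_pos'][2]+.0195,o['ft_force']-f0,o['time'])
c=wrist();S,_=cam('scene')
im=np.zeros((400,800,3),np.uint8);im[:,:500]=c['frame'][:,70:570,::-1]
im[:,510:790]=cv2.resize(S['frame'][220:300,330:386,::-1],(280,400),interpolation=cv2.INTER_CUBIC)
cv2.imwrite('pics/w4c.png',im)
E
```

```text
in False
[0.44139003 0.23949869 0.19051442] [ 0.88554016 -0.18803311 -1.42352124]
down True
[0.4411166  0.23951661 0.17256369] eye z 0.19206368925907744 [0.80404582 0.18440433 5.74437791] 15.675
```

View pics/w4c.png

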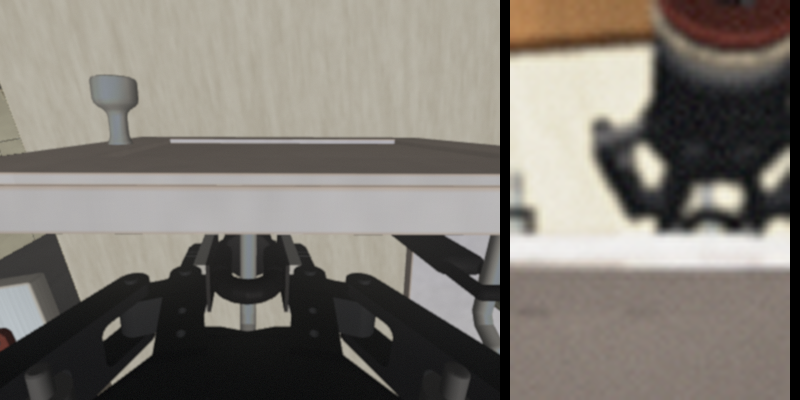

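The peg passes through the eye in both views, and contact came at the expected height. I'll release and retreat upward.

```bash
python3 - <<'E'
from h import *
import pickle
r.gripper_to(.65); o=r.get_obs();print(o['ft_force'],o['finger_force'],o['finger_gap'])
r.pause(.5)
p=o['tool_pos']; print(r.move_straight(p+[0,0,.20],velocity=.12,f_stop=10)); r.pause(.5)
c=wrist();o=r.get_obs();print(o['tool_pos'],o['time'])
T,_=cam('top');S,_=cam('scene');pickle.dump((T,S),open('st5.pkl','wb'))
im=np.zeros((580,800,3),np.uint8);im[:400,:500]=c['frame'][:,70:570,::-1]
im[:350,505:795]=cv2.resize(T['frame'][160:265,145:232,::-1],(290,350),interpolation=cv2.INTER_CUBIC)
cv2.imwrite('pics/w5c.png',im)
# door pushing IK: contact radius rho, tool tilted
H=TIP+U*(-.062)+.17*np.array([np.cos(YAW),np.sin(YAW),0]); print('hinge',H)
for tilt in (40,60,75,90):
  out=[]
  for th in np.linspace(1.65,0,7):
    a=YAW+(1.65-th)+0.0   # direction angle of door y (to hinge)
    y=np.array([np.cos(a),np.sin(a),0]); x=np.array([np.sin(a),-np.cos(a),0])
    P=H-y*.235-x*.022+[0,0,.17]
    z=np.sin(np.radians(tilt))*x-np.cos(np.radians(tilt))*np.array([0,0,1])
    best=[]
    for k,ty in enumerate((y,-y,None,None)):
        if ty is None:
            ty=np.cross(z,y)*(1 if k==2 else -1)
        q=r.solve_ik(P,R.from_matrix(np.c_[np.cross(ty,z),ty,z]).as_rotvec()); best.append(q is not None)
    out.append(''.join('01'[b] for b in best))
  print(tilt,out)
E
```

```text
[-0.48167422 -0.5850175  -0.53693907] 0.0 0.6513236778118753
False
[0.43993375 0.23910838 0.37118252] 19.0
hinge [0.6150015  0.24709161 0.        ]
40 ['1111', '1111', '1111', '1011', '1011', '1111', '1110']
60 ['1111', '1111', '1111', '1111', '0000', '0000', '0000']
75 ['1111', '1111', '1111', '0000', '0000', '0000', '0000']
90 ['1111', '1111', '1111', '0000', '0000', '1101', '1101']
```

View pics/w5c.png

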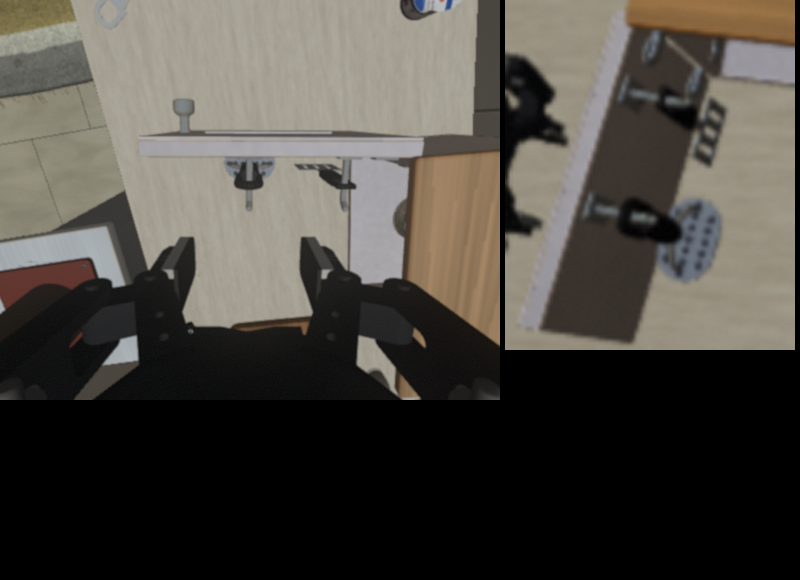

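The masher hangs on the free hook at (247,170) in the crop, with the hand clear. Next I'll shut the door from outside, using the closed fingers tilted at 40° and following the hinge arc.

```bash
cat >> h.py <<'E'
H=TIP+U*(-.062)+.17*np.array([np.cos(YAW),np.sin(YAW),0])
TH0=1.658
def push(th,back=0.,z=.15,rho=.20,t=np.radians(40)):
    a=YAW+TH0-th; y=np.array([np.cos(a),np.sin(a),0]); x=np.array([np.sin(a),-np.cos(a),0]); k=np.array([0,0,1])
    zt=np.sin(t)*x-np.cos(t)*k
    return H-y*rho-x*(.024+back)+k*z, R.from_matrix(np.c_[np.cross(y,zt),y,zt]).as_rotvec()
E
python3 - <<'E'
from h import *
p=r.get_obs()['tool_pos']
r.move_straight(p+[0,0,.08],velocity=.15); r.gripper_to(0.)
for b,z in((.10,.45),):
    P,o=push(TH0,b,z); print(P,r.solve_ik(P,o)); r.move_to(P,o)
P,o=push(TH0,.06,.15); print(r.move_straight(P,o,velocity=.15,f_stop=10))
P,o=push(TH0,-.005,.15); print('touch',r.move_straight(P,o,velocity=.04,f_stop=3))
s=r.get_obs(); print(s['tool_pos'],P,s['ft_force'],s['joints'],s['time'])
E
```

```text
[0.43821029 0.40240055 0.45      ] [ 0.8122852   0.5740529   0.81207703 -0.50137399  2.29794781  0.74510651]
False
touch False
[0.42090907 0.29894607 0.14996298] [0.42088029 0.29884056 0.15      ] [0.33521143 0.79306306 0.42167056] [ 0.72653155  0.50350191  1.47628125 -0.42075769  1.72590731  0.9484606 ] 25.1167
```

```bash
python3 - <<'E'
from h import *
for th in np.linspace(TH0-.09,.12,17):
    P,o=push(th)
    try: s=r.move_straight(P,o,velocity=.06,f_stop=20)
    except r.MotionError as e: print('ERR',th,e);break
    b=r.get_obs();print(round(th,2),s,np.round(b['ft_force'],1),round(b['time'],1))
    if s: break
print(b['joints'])
T,_=cam('top');S,_=cam('scene')
im=np.zeros((400,800,3),np.uint8)
im[:,:400]=cv2.resize(T['frame'][100:260,140:300,::-1],(400,400));im[:,400:]=cv2.resize(S['frame'][180:340,230:390,::-1],(400,400))
cv2.imwrite('pics/d1.png',im)
E
```

```text
1.57 False [0.4 0.6 0.1] 25.5
1.48 False [0.4 0.  0.2] 25.9
1.39 False [ 0.1  0.2 -0.3] 26.4
1.3 False [-0.5  0.7 -0.5] 26.8
1.21 False [-0.2  0.2 -0.9] 27.3
1.12 False [ 0.9  0.5 -0.6] 27.7
1.02 False [-0.8  0.4  0.1] 28.2
0.93 False [ 0.2  1.3 -0.2] 28.6
0.84 False [ 0.3 -0.2  1. ] 29.1
0.75 False [-0.3 -0.6  0.3] 29.5
0.66 False [ 0.1 -0.2 -0.3] 30.0
0.57 False [ 0.9  0.3 -0.3] 30.4
0.48 False [ 0.6 -0.5  0.2] 30.9
0.39 False [0.  0.4 0.7] 31.3
0.3 False [-0.4  0.2  0.5] 31.8
0.21 False [-0.7 -0.2  0.5] 32.2
0.12 False [ 0.6 -1.  -1.3] 32.7
[ 0.05772151 -0.28072559  2.33480291 -0.39718962  0.43697234 -1.00797594]
```

View pics/d1.png

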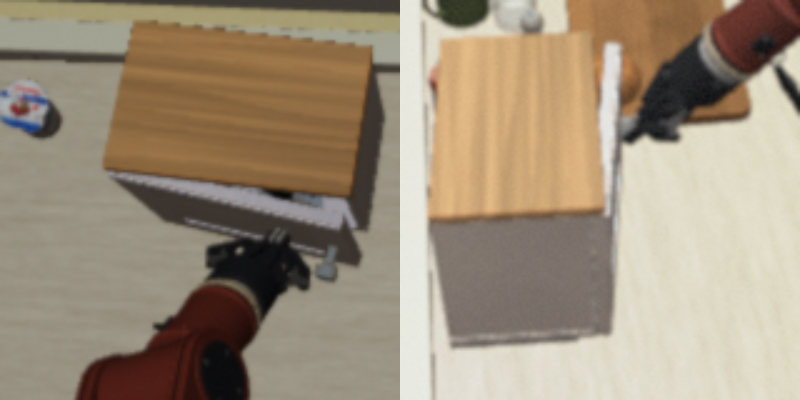

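The door follows and is almost shut, at about 0.15 rad. The hand touches it at about (275,240) in the left crop. I'll finish slowly.

```bash
python3 - <<'E'
from h import *
for th in (.08,.04,.01,-.02,-.05,-.08):
    P,o=push(th); s=r.move_straight(P,o,velocity=.03,f_stop=12)
    b=r.get_obs();print(th,s,np.round(b['ft_force'],1),round(b['time'],1))
    if s: break
r.pause(.3)
p=b['tool_pos']
r.move_straight(p+[-.06,0,0],velocity=.05); r.pause(1)
T,_=cam('top');S,_=cam('scene')
im=np.zeros((400,800,3),np.uint8)
im[:,:400]=cv2.resize(T['frame'][100:260,140:300,::-1],(400,400));im[:,400:]=cv2.resize(S['frame'][180:340,230:390,::-1],(400,400))
cv2.imwrite('pics/d2.png',im);print(r.get_obs()['time'])
E
```

```text
0.08 False [ 0.1 -0.6 -0.4] 33.2
0.04 False [ 0.1 -0.7  0.2] 33.6
0.01 False [0.3 0.3 0.3] 34.0
-0.02 True [-1.1  0.1  0. ] 34.2
36.9583
```

View pics/d2.png

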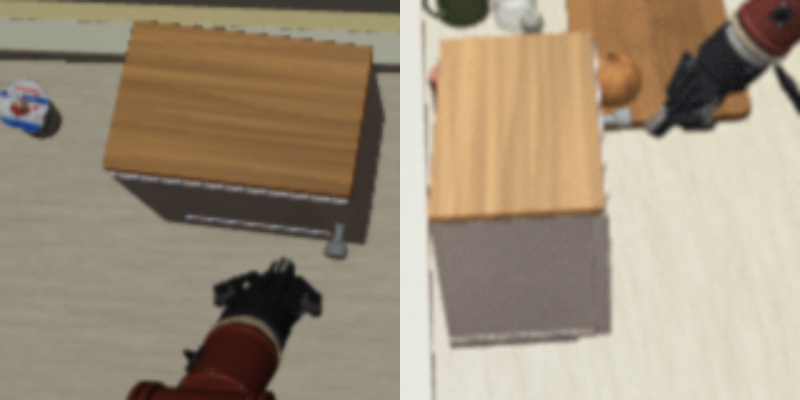

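The door looks flush and the hand is clear. I'll press once more gently to check it's against its stop.

```bash
python3 - <<'E'
from h import *
P,o=push(.02); r.move_straight(P,o,velocity=.05,f_stop=15)
P2,o2=push(-.08); s=r.move_straight(P2,o2,velocity=.02,f_stop=15)
b=r.get_obs(); d=(b['tool_pos']-P); print(s,'th reached',.02-np.linalg.norm(d[:2])/.2,b['ft_force'])
r.pause(.3); r.move_straight(b['tool_pos']+[-.06,0,0],velocity=.06); r.pause(1.5)
print(r.get_obs()['time'],r.get_obs()['ft_force']); print(r.job_done())
E
```

```text
True th reached -0.0028840500888387376 [ 0.2347707  -0.04870172 -0.41738793]
41.6583 [-0.17421541 -0.36324966  0.12517988]
the job is handed in; nothing more can be done
None
```

The masher was seen hanging by its eye on the free hook before I shut the door slowly until it met its stop. The hand is clear, nothing else was knocked, and I handed the job in at 41.7 s; the masher can't be seen behind the shut door, and no verdict came back.

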